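# Stop, reset and restart the bottle roller

## Task

Test the bottle roller's stop: press the mushroom stop button straight in until it latches down, then twist it clockwise by pushing one end of the wing on its head sideways until it springs back out, and only then press the flat start button on the other box fully in and let it go. Do all of it with the fingertips: pinch or lift nothing, and leave the tape, beaker and small bottle in front of the boxes where they are.

Things in the scene. Friction and masses are not known exactly. Their poses are not given: they have to be found in the camera images.
- stop_box: grey control box 90 x 90 mm, 52 mm high, fixed to the worktable, with an aluminium lid; it carries the mushroom stop button in the middle of its lid. Origin: centre of the underside; z up, x along the wing of the button as long as the button is untwisted. A cable gland sticks out 16 mm on the +x side.
- stop_top (a point): middle of the flat top of the wing of the stop button, on the button's axis (99 mm above the table when out, 91 mm when latched). The button is a black round head 64 mm across; a straight upright wing 58 mm long, 12 mm thick and 20 mm high stands across its top. Beside the wing the slightly domed head lies 18 mm (middle) to 23 mm (rim) below this point. x points along the wing, z up; the frame turns with the head.
- wing_end (a point): one end of the wing, at the height of its top, 29 mm from the axis (+x of stop_top); the other end lies opposite.
- stop_press (a joint): travel of the stop button in m: 0 out, 0.009 fully in. It hardly yields until about 11 N, then snaps all the way in; let go, it stays latched at about 0.008 (a pull of some 5 N is needed to draw it out). It does not latch if it is pressed while twisted.
- stop_twist (a joint): twist of the stop button in rad, clockwise from above, 0 to 0.7; it does not turn the other way. When latched, a twist past about 0.35 to 0.5 frees the latch and the button springs out by 8 mm (friction at the fingers may hold it part way until they leave the wing). Turning takes up to 0.05 N m (2.5 N at 20 mm from the axis). Let go, a weak spring turns it back to 0.
- start_box: control box like stop_box, fixed to the worktable, with a small flat round start button in the middle of its lid. Origin: centre of the underside; z up. The two boxes may have changed places.
- start_button_top (a point): middle of the top of the flat round black start button, 32 mm across, 74 mm above the table when out; z up.
- start_button (a joint): travel of the start button in m: 0 out, 0.006 fully in, which takes 5 N; it springs back when let go.
- tape_roll: bystander: roll of tape, 62 mm across, 18 mm high, lying flat; origin at the centre of its underside. To be left alone.
- beaker: bystander: small clear beaker, 60 x 64 mm, 66 mm high; origin at the centre of its underside. To be left alone.
- rollon: bystander: small upright bottle with black cap, 29 mm across, 78 mm high; origin at the centre of its underside. To be left alone.

How it is judged:
By the outcome, as a careful person would: the job done as asked, in the order asked, and still so for the second after the job is handed in, with the robot touching nothing.
It also fails if it takes over 54 s, if anything falls off the work surface, if the arm or the gripper's body presses on something with over 40 N, if the wrist force passes 120 N, or if a joint passes its speed limit or range.

## Robot

A 7-joint arm with a two-finger parallel gripper is mounted at the origin on a cart in front of the work surface, level with it; the furniture and walls round the work are solid. World frame = base frame: x ahead of the robot, y to its left, z up, the work surface at z = 0. Lengths are in m, angles in rad, forces in N, time in s.
With the tool pointing down it reaches from about 0.35 to 0.9 m from the base axis. Payload 8.1 kg.
Tool frame: the origin (TCP) lies at the very end of the fingers, on their centre line; the grasp point (between the pads) lies 19 mm behind it; z points along the fingers, y is the line along which they close (so a half turn about z gives the same grasp; the last joint's range is limited). The gripper opens to 92 mm and grips with 3 to 60 N. Pads are 19 mm wide; open, the fingers measure 130 mm over their backs; the gripper's body (75 mm by 190 mm) begins 47 mm behind the grasp point.
Start: joints at [-1.339, 0.434, 0.025, 1.573, -0.012, 1.134, -0.075], TCP at [0.205, 0.59, 0.2] pointing down, gripper open.
Joint ranges: [-2.62, 2.62], [-0.44, 2.09], [-1.27, 1.32], [0.08, 2.57], [-1.32, 4.46], [0.12, 2], [-2.74, 2.74]. Speed limits (rad/s): [2.22, 2.22, 3.01, 3.01, 3.14, 3.14, 3.14].

## Interface

Orientations are given as a rotation vector (axis times angle).
In Python, from cell import arm gives the robot as it stands.
- The arm moves only by the tool drive_tool, never from a script. Its argument "targets" is a list of rows, each a list of 7 numbers: the turn, a rotation vector about the world's x, y, z in units of 5 degrees (1.0 is 5 degrees), then the shift along the world's x, y, z in units of 40 mm (1.0 is 40 mm), then the opening, from 0 (shut) to 1 (fully open). In form: [[wx, wy, wz, dx, dy, dz, fingers], ...]. A call has 1 to 5 rows; each row is the pose to reach, as a shift and turn from the pose commanded when the call began; what a row does not reach only later rows make up. A row lasts 1/10 s, in which the tool goes at most 50 mm and 8.59 degrees, less where a joint would pass 70% of its speed; a pose out of reach is approached as far as the arm can. A call with a gripper value outside its range is refused whole. The fingers move at their own pace and stop on an object; "force" is the grip in N (left out, the last holds). Time passes only in rows, so rows that repeat a pose let the fingers close. It gives the time, the measured TCP pose, the force, the opening and the grip force at its end, in the units of the state.
- arm.observe(): the state, without advancing time (a new reading comes with each control period).
- arm.get_image(name): name is "scene" or "top" or "wrist"; returns a dict with "pixels" (400x640x3 uint8, red, green, blue), "intrinsics" (3x3 intrinsics, pixels), "k1" (the pictures are not rectified: a ray, as slopes to the right and down, at radius r is drawn at 1 + k1 r^2 times it, then the intrinsics apply), "rvec" (rotation vector, rad) and "tvec" (3), from world to camera coordinates, as OpenCV has them; the wrist camera has in their place "mount" (4x4, takes a point from camera to tool coordinates, whose origin is the TCP and whose axes are the flange's). Camera axes: x right, y down, z forward; pixel columns grow to the right and rows downward; lengths in m; the calibration is good to about 2 mm. A picture is of the moment at which its call begins: read the wrist's pose just before it. There is no depth.
- arm.sign_off(): hands the job in; it is judged then, once.
The state is a dict: "clock": time; "joints": joint angles; "dq": joint speeds; "joint_efforts": joint torques, N m; "position": TCP position; "ee_rot": TCP orientation; "force": force on the tool from outside, world axes, zero at the start; "ft_torque": the same for the moment, N m; "width": opening from 0.0 (shut) to 1.0 (fully open); "gripper_force": force on a finger pad.
Only numpy, scipy, OpenCV 4.12 (cv2) and the standard library are available. Lean on these libraries where they do the work, as an engineer would, in place of code of your own. Each camera call takes 0.05 s, during which the arm holds its last target. There are 200 camera calls.

## Working session

There is one attempt and no reset: what is moved stays moved. The work goes in short steps, Python scripts to look and compute and a tool call to move; the robot and the scene stay as the last step left them, time stands still between calls to the robot, and variables do not carry over. Pictures are saved under pics/ and viewed, at most 10 in all, crops included, and the job is handed in when it is done.

Besides the shell and the picture viewer there is one more tool, called after "Emit:" by a JSON object that holds its "fn" and its "kwargs", one argument or row to a line. drive_tool: Moves the arm, as the interface text tells. Its arguments: {"type":"object","properties":{"targets":{"type":"array"},"force":{"type":"number"}},"required":["targets"]}

```bash
mkdir -p pics; python3 - <<'E'
from cell import arm
import cv2,numpy as np,pickle
d={}
for n in("scene","top"):
    d[n]=arm.get_image(n); cv2.imwrite(f"pics/{n}0.png",d[n]["pixels"][:,:,::-1])
    print(n,{k:np.round(v,4).tolist() for k,v in d[n].items() if k!="pixels"})
pickle.dump(d,open("d.pkl","wb"))
s=arm.observe();print(s)
E
```

```text
scene {'intrinsics': [[520.7074, 0.0, 320.6959], [0.0, 520.7074, 193.033], [0.0, 0.0, 1.0]], 'k1': -0.0857, 'rvec': [2.3231, -0.6064, 0.2503], 'tvec': [-0.5378, 0.0448, 0.9527]}
top {'intrinsics': [[399.9613, 0.0, 322.9878], [0.0, 399.9613, 196.0091], [0.0, 0.0, 1.0]], 'k1': 0.0296, 'rvec': [2.1601, -2.1287, 0.1351], 'tvec': [-0.2784, 0.4575, 0.8673]}
{'clock': 0.1, 'joints': array([-1.33858992,  0.43516497,  0.02497484,  1.5740008 , -0.01160189,
        1.1339937 , -0.07509533]), 'dq': array([ 0.00072311,  0.00138366,  0.00045408, -0.00225667, -0.00169394,
       -0.00195025,  0.00037903]), 'joint_efforts': array([ 1.97304369e-03, -6.69122601e+01,  9.87158194e-01, -3.15149152e+01,
       -6.06235117e-02,  3.72738868e-02,  1.01140643e-04]), 'position': array([0.20525759, 0.58981178, 0.1994183 ]), 'ee_rot': array([-5.23544604e-01, -3.09754971e+00,  2.22667569e-03]), 'force': array([-0.47030948, -1.02108336, -0.40782285]), 'ft_torque': array([0.02362297, 0.01474468, 0.04594656]), 'gripper_force': 0.0, 'width': 0.9990664474128127}
```

View pics/scene0.png

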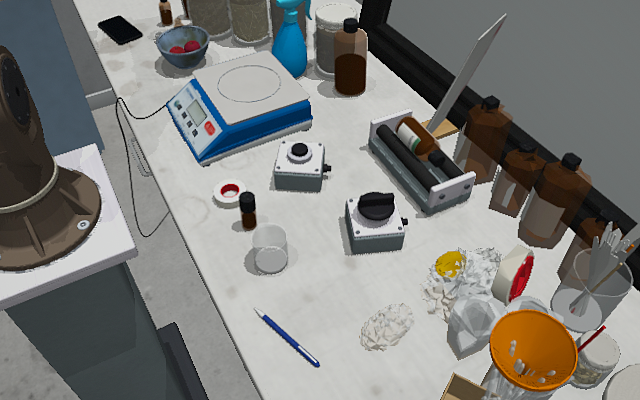

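View pics/top0.png

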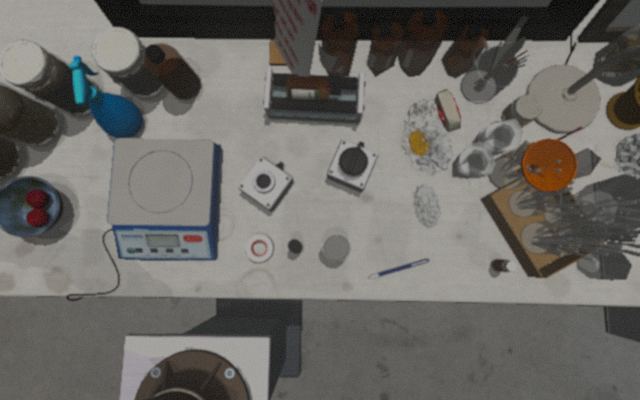

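The scene picture shows the start box at about (300,165), the stop box at about (376,222), tape (230,190), bottle (248,210) and beaker (270,248). The top picture shows the start button at about (264,181) and the stop head at about (352,161). I'll zoom in on the boxes.

```bash
cat > h.py <<'E'
import cv2,numpy as np
def pix(im,P):
    R=cv2.Rodrigues(np.array(im["rvec"],float))[0]; c=np.atleast_2d(P)@R.T+np.ravel(im["tvec"])
    s=c[:,:2]/c[:,2:]; s=s*(1+im["k1"]*(s**2).sum(1,keepdims=True)); K=np.array(im["intrinsics"])
    return s*[K[0,0],K[1,1]]+K[:2,2]
def onz(im,uv,z):
    from scipy.optimize import fsolve
    return fsolve(lambda p:(pix(im,[p[0],p[1],z])[0]-uv),[0.5,0])
def tile(im,boxes,name,s=5):
    cv2.imwrite(name,cv2.hconcat([cv2.resize(im["pixels"][y:y+h,x:x+w,::-1],None,fx=s,fy=s,interpolation=cv2.INTER_CUBIC) for im,x,y,w,h in boxes]))
E
python3 - <<'E'
import pickle;from h import *
d=pickle.load(open("d.pkl","rb"))
tile(d["scene"],[(d["scene"],270,130,75,75),(d["scene"],340,185,75,75)],"a.png")
tile(d["top"],[(d["top"],230,140,75,75),(d["top"],315,125,75,75)],"b.png")
cv2.imwrite("pics/z.png",cv2.resize(cv2.vconcat([cv2.imread("a.png"),cv2.imread("b.png")]),(600,600)))
for n,uv,z in(("scene",(300,148),.074),("top",(264,181),.074),("scene",(377,197),.099),("top",(352,161),.081),("scene",(377,209),.078),("top",(259,248),.018),("top",(295,246),.078),("top",(335,249),.06)): print(n,uv,onz(d[n],uv,z).round(4))
E
```

```text
scene (300, 148) [ 0.4889 -0.1478]
top (264, 181) [ 0.4862 -0.1452]
scene (377, 197) [ 0.5309 -0.3413]
top (352, 161) [ 0.5309 -0.3332]
scene (377, 209) [ 0.5281 -0.3487]
top (259, 248) [ 0.3439 -0.1304]
top (295, 246) [ 0.3488 -0.2156]
top (335, 249) [ 0.344  -0.2994]
```

View pics/z.png

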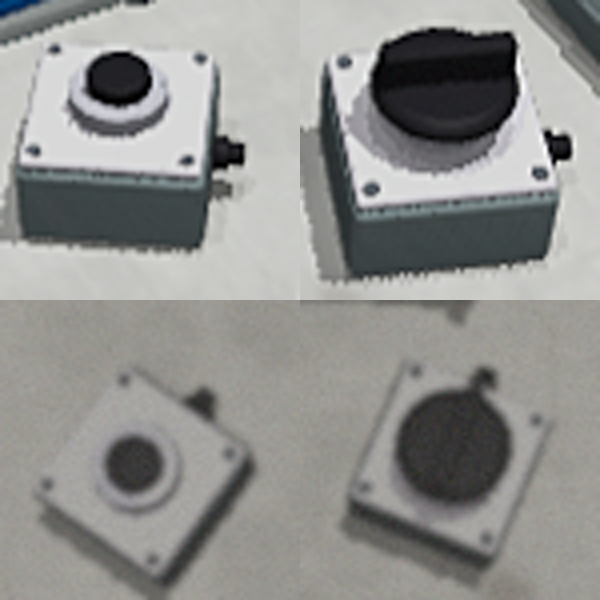

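The zoom shows four lid screws per box, except that the stop box's far screw is hidden in the scene view. Both glands point up and to the right in the top picture. I'll fit the poses from the screws.

```bash
python3 - <<'E'
import pickle;from h import *
from scipy.optimize import least_squares
d=pickle.load(open("d.pkl","rb"))
f=lambda L,o:(np.array(L)+.5)/4-.5+o
# order: (+,+),(+,-),(-,-),(-,+) box frame, x toward gland
S={"start":{"scene":f([(55,49),(201,58),(187,160),(34,150)],(270,130)),"top":f([(125,80),(229,153),(152,260),(47,184)],(230,140))},
"stop":{"scene":f([(44,62),(np.nan,np.nan),(240,173),(72,188)],(340,185)),"top":f([(115,71),(236,120),(186,239),(64,187)],(315,125))}}
base=np.array([(1,1),(1,-1),(-1,-1),(-1,1)],float)
for b,v in S.items():
  for use in(["scene"],["top"],["scene","top"]):
    def res(p):
        c,s=np.cos(p[2]),np.sin(p[2]); xy=base*p[3]@np.array([[c,s],[-s,c]])+p[:2]; P=np.c_[xy,np.full(4,.052)]
        return np.nan_to_num(np.concatenate([(pix(d[n],P)-v[n]).ravel() for n in use]))
    r=least_squares(res,[.5,-.2,-.5,.036],x_scale=[.1,.1,.3,.01]); print(b,use,r.x.round(4),np.abs(r.fun).max().round(2))
print("head top",onz(d["top"],(353.4,160.9),.078), "start top",onz(d["top"],((134.5)/4-.5+230,164.5/4-.5+140),.074),"start scene",onz(d["scene"],(119.5/4-.5+270,79/4-.5+130),.074))
# wing ends line in scene: top edge of wing
for t in[(86,48),(215,33),(216,45),(84,58)]: print(onz(d["scene"],f([t],(340,185))[0],.099))
E
```

```text
start ['scene'] [ 0.4892 -0.1439  0.9696  0.036 ] 0.04
start ['top'] [ 0.4882 -0.1421 -0.602   0.0359] 0.18
start ['scene', 'top'] [ 0.4889 -0.1431  0.1748  0.0254] 19.64
stop ['scene'] [ 0.5333 -0.3375  1.1785  0.036 ] 0.07
stop ['top'] [ 0.5328 -0.3354 -0.3907  0.0362] 0.2
stop ['scene', 'top'] [ 0.5323 -0.3416  0.4111  0.0264] 20.38
head top [ 0.53185293 -0.33642194] start top [ 0.48699791 -0.14330252] start scene [ 0.48620411 -0.1502871 ]
[ 0.50840337 -0.32781869]
[ 0.5600452  -0.34675149]
[ 0.55648189 -0.35258267]
[ 0.50466728 -0.33215925]
```

Emit:
{"fn": "drive_tool", "kwargs": {
  "targets": [
    [0,0,0,0.4,-1.1,0.25,0],
    [0,0,0,0.8,-2.2,0.5,0],
    [0,0,0,1.2,-3.3,0.75,0],
    [0,0,0,1.6,-4.4,1.0,0],
    [0,0,0,2.0,-5.5,1.0,0]
  ],
  "force": 20
}}

```text
clock: 0.6
position: [0.2861, 0.3689, 0.2411]
ee_rot: [0.524, 3.097, 0.003]
force: [2.1, -0.9, 0.1]
width: 0.611
gripper_force: 0.0
```

Emit:
{"fn": "drive_tool", "kwargs": {
  "targets": [
    [0,0,0,0.4,-1.1,0,0],
    [0,0,0,0.8,-2.2,0,0],
    [0,0,0,1.2,-3.3,0,0],
    [0,0,0,1.6,-4.4,0,0],
    [0,0,0,2.0,-5.5,0,0]
  ]
}}

```text
clock: 1.1
position: [0.3654, 0.1483, 0.2401]
ee_rot: [-0.523, -3.098, -0.001]
force: [0.5, 0.4, -0.6]
width: 0.181
gripper_force: 0.0
```

Emit:
{"fn": "drive_tool", "kwargs": {
  "targets": [
    [0,0,0,0.4,-1.1,0,0],
    [0,0,0,0.8,-2.2,0,0],
    [0,0,0,1.2,-3.3,0,0],
    [0,0,0,1.6,-4.4,0,0],
    [0,0,0,2.0,-5.5,0,0]
  ]
}}

```text
clock: 1.6
position: [0.4455, -0.0715, 0.2402]
ee_rot: [0.523, 3.097, 0.001]
force: [1.6, 1.1, -1.0]
width: 0.007
gripper_force: 0.0
```

Emit:
{"fn": "drive_tool", "kwargs": {
  "targets": [
    [0,0,-0.2,0.4,-1.1,0,0],
    [0,0,-0.4,0.8,-2.2,0,0],
    [0,0,-0.6,1.2,-3.3,0,0],
    [0,0,-0.6,1.6,-4.4,0,0],
    [0,0,-0.6,2.0,-5.5,0,0]
  ]
}}

```text
clock: 2.1
position: [0.5258, -0.2911, 0.2396]
ee_rot: [-0.603, -3.082, -0.001]
force: [0.5, 1.1, 1.2]
width: 0.008
gripper_force: 0.0
```

Emit:
{"fn": "drive_tool", "kwargs": {
  "targets": [
    [0,0,0,0.1,-0.6,-0.5,0],
    [0,0,0,0.18,-1.13,-1.0,0],
    [0,0,0,0.18,-1.13,-1.5,0],
    [0,0,0,0.18,-1.13,-1.5,0]
  ]
}}

```text
clock: 2.5
position: [0.5308, -0.3343, 0.177]
ee_rot: [-0.605, -3.077, -0.002]
force: [1.0, 0.9, 0.2]
width: 0.005
gripper_force: 0.0
```

```bash
cat >> h.py <<'E'
def wristcam(arm):
    s=arm.observe(); im=dict(arm.get_image("wrist")); T=np.eye(4); T[:3,:3]=cv2.Rodrigues(np.array(s["ee_rot"]))[0]; T[:3,3]=s["position"]
    C=np.linalg.inv(T@np.array(im["mount"])); im["rvec"]=cv2.Rodrigues(C[:3,:3])[0].ravel(); im["tvec"]=C[:3,3]; return im,s
E
python3 - <<'E'
from h import *; from cell import arm; import pickle
im,s=wristcam(arm); pickle.dump(im,open("w1.pkl","wb")); print(s["position"],s["ee_rot"],s["force"],s["width"])
c=np.array([.533,-.3365]);a=-.392;ux=np.array([np.cos(a),np.sin(a)])
p=im["pixels"][:,:,::-1].copy()
for q,z in[(c,.099),(c+.029*ux,.099),(c-.029*ux,.099)]:
    uv=pix(im,[*q,z])[0]; print(uv.round(1)); cv2.circle(p,tuple(int(v) for v in uv.round()),3,(0,0,255),1)
cv2.imwrite("pics/w1.png",p)
E
```

```text
[ 0.53076801 -0.33428071  0.17697695] [-6.05342494e-01 -3.07714666e+00 -2.17013286e-03] [0.97627675 0.8663209  0.21628308] 0.004834492480832156
[314.4 202. ]
[314.4 234.8]
[314.5 167.3]
```

View pics/w1.png

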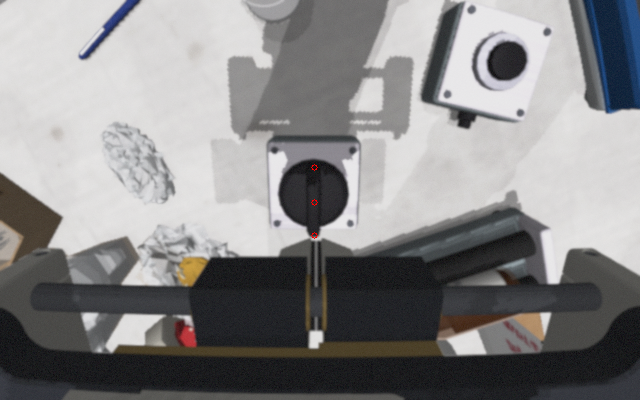

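The wrist picture shows the wing on the axis at about (314,202), and my predicted points fall on it. The closed fingertips look narrow, at about (316,240..345), so I'll measure them.

```bash
python3 - <<'E'
from h import *; import pickle
from cell import arm
im=pickle.load(open("w1.pkl","rb"));s=arm.observe();R=cv2.Rodrigues(s["ee_rot"])[0];p=s["position"]
for o in[(0,0,0),(.0095,0,0),(-.0095,0,0),(0,.01,0),(0,-.01,0),(.0095,0,-.02),(-.0095,0,-.02),(0,0,-.066)]: print(o,pix(im,p+R@np.array(o))[0].round(1))
print(R.round(3).tolist(),np.round(im["mount"],3).tolist())
tile(im,[(im,280,225,75,130)],"pics/w1z.png",4)
E
```

```text
(0, 0, 0) [316.7 238.6]
(0.0095, 0, 0) [316.7 223.6]
(-0.0095, 0, 0) [316.7 253.2]
(0, 0.01, 0) [333.6 238.6]
(0, -0.01, 0) [299.9 238.6]
(0.0095, 0, -0.02) [316.8 237.3]
(-0.0095, 0, -0.02) [316.8 269.4]
(0, 0, -0.066) [317.2 303.8]
[[-0.926, 0.378, -0.003], [0.378, 0.926, 0.002], [0.003, 0.0, -1.0]] [[-0.001, -0.956, -0.294, 0.08], [1.0, -0.001, -0.0, -0.0], [0.0, -0.294, 0.956, -0.185], [0.0, 0.0, 0.0, 1.0]]
```

View pics/w1z.png

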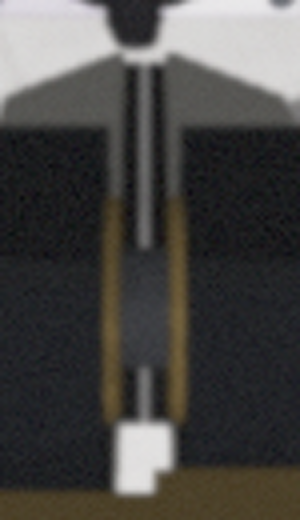

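Emit:
{"fn": "drive_tool", "kwargs": {
  "targets": [
    [0,0,0,0.05,-0.05,-0.6,0],
    [0,0,0,0.05,-0.05,-1.2,0],
    [0,0,0,0.05,-0.05,-1.7,0],
    [0,0,0,0.05,-0.05,-1.75,0],
    [0,0,0,0.05,-0.05,-1.75,0]
  ]
}}

```text
clock: 3.05
position: [0.5351, -0.3366, 0.1112]
ee_rot: [0.603, 3.083, 0.0]
force: [-0.1, -0.2, -0.2]
width: 0.004
gripper_force: 0.0
```

Emit:
{"fn": "drive_tool", "kwargs": {
  "targets": [
    [0,0,0,0,0,-0.08,0],
    [0,0,0,0,0,-0.16,0],
    [0,0,0,0,0,-0.2,0]
  ]
}}

```text
clock: 3.35
position: [0.5349, -0.3369, 0.1026]
ee_rot: [0.604, 3.082, -0.0]
force: [-0.8, 0.3, 0.6]
width: 0.004
gripper_force: 0.0
```

Emit:
{"fn": "drive_tool", "kwargs": {
  "targets": [
    [0,0,0,-0.04,0,-0.08,0],
    [0,0,0,-0.04,0,-0.12,0],
    [0,0,0,-0.04,0,-0.16,0]
  ]
}}

```text
clock: 3.65
position: [0.5329, -0.3369, 0.0956]
ee_rot: [-0.605, -3.083, -0.0]
force: [1.2, 1.0, -0.1]
width: 0.006
gripper_force: 0.0
```

Emit:
{"fn": "drive_tool", "kwargs": {
  "targets": [
    [0,0,0,0,0,-0.05,0],
    [0,0,0,0,0,-0.1,0],
    [0,0,0,0,0,-0.1,0]
  ]
}}

```text
clock: 3.95
position: [0.5329, -0.3368, 0.0914]
ee_rot: [-0.604, -3.082, -0.0]
force: [0.3, 0.1, 0.9]
width: 0.004
gripper_force: 0.0
```

Emit:
{"fn": "drive_tool", "kwargs": {
  "targets": [
    [0,0,0,0,0,-0.04,0],
    [0,0,0,0,0,-0.08,0],
    [0,0,0,0,0,-0.08,0]
  ]
}}

```text
clock: 4.25
position: [0.5329, -0.3368, 0.0883]
ee_rot: [-0.604, -3.083, -0.0]
force: [0.5, -0.1, 0.3]
width: 0.007
gripper_force: 0.0
```

Emit:
{"fn": "drive_tool", "kwargs": {
  "targets": [
    [0,0,0,0,0,-0.05,0],
    [0,0,0,0,0,-0.05,0]
  ]
}}

```text
clock: 4.45
position: [0.5329, -0.3368, 0.0863]
ee_rot: [-0.604, -3.083, -0.0]
force: [0.5, 0.3, -0.2]
width: 0.006
gripper_force: 0.0
```

```bash
python3 - <<'E'
from h import *; from cell import arm
im=arm.get_image("scene");w,s=wristcam(arm);print(s["position"],s["force"],s["ft_torque"])
tile(im,[(im,315,110,120,150)],"a.png",4);tile(w,[(w,265,110,100,150)],"b.png",3.2)
a=cv2.imread("a.png");b=cv2.resize(cv2.imread("b.png"),(320,600))
print(cv2.imwrite("pics/p1.png",cv2.hconcat([a,b])))
E
```

```text
[ 0.53294349 -0.33681744  0.08642886] [-0.29342377  0.58886258 -0.10343315] [-0.00259396  0.01852827  0.02464031]
True
```

View pics/p1.png

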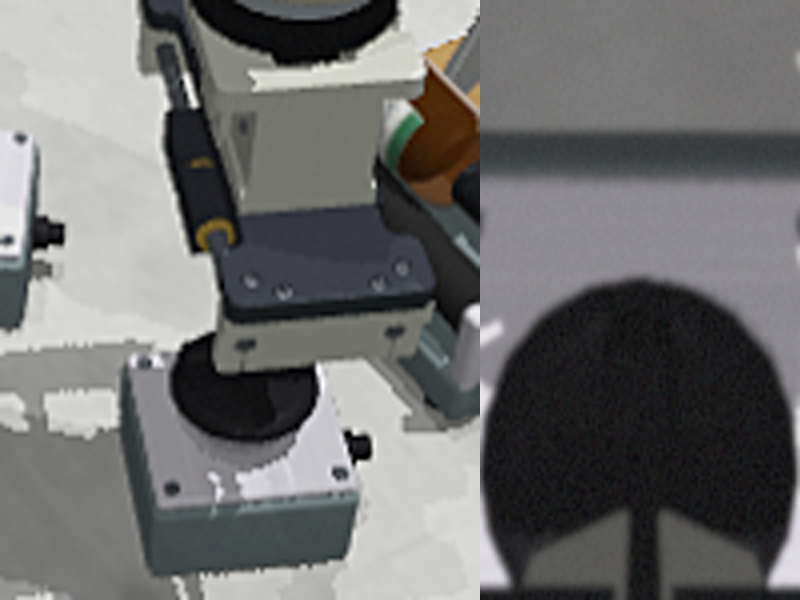

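The scene crop shows the gripper over the button, with the head's lower rim at about scene (377,219). It isn't clear whether the head has gone down, so I'll compare numerically.

```bash
python3 - <<'E'
from h import *; from cell import arm; import pickle
d=pickle.load(open("d.pkl","rb"));im=arm.get_image("scene")
for c in(365,372,377,382,390):
    print(c,d["scene"]["pixels"][210:232,c].mean(1).astype(int).tolist(),"\n   ",im["pixels"][210:232,c].mean(1).astype(int).tolist())
c=np.array([.533,-.3365])
# lower silhouette row of a 64mm head whose rim lies at z
a=np.linspace(0,2*np.pi,200)
for z in(.076,.068,.066,.058): print(z,pix(d["scene"],np.c_[c[0]+.032*np.cos(a),c[1]+.032*np.sin(a),0*a+z])[:,1].max())
E
```

```text
365 [35, 36, 36, 34, 31, 22, 10, 36, 77, 101, 108, 105, 105, 117, 124, 123, 138, 198, 221, 216, 215, 215] 
    [23, 21, 23, 22, 23, 16, 11, 42, 84, 112, 118, 116, 115, 128, 138, 138, 137, 136, 135, 136, 136, 136]
372 [35, 37, 35, 35, 47, 48, 41, 35, 25, 8, 73, 97, 89, 99, 107, 106, 115, 115, 195, 225, 218, 216] 
    [18, 21, 23, 21, 20, 26, 27, 29, 21, 6, 82, 107, 98, 109, 118, 116, 128, 135, 133, 133, 133, 133]
377 [37, 36, 36, 36, 39, 51, 52, 41, 31, 15, 38, 81, 92, 99, 107, 104, 113, 111, 189, 222, 217, 215] 
    [17, 21, 22, 21, 22, 21, 25, 27, 26, 12, 44, 90, 102, 110, 117, 113, 123, 124, 187, 217, 213, 214]
382 [36, 36, 36, 34, 48, 52, 39, 35, 24, 7, 61, 90, 101, 107, 101, 88, 171, 203, 209, 216, 215, 217] 
    [14, 13, 15, 14, 16, 18, 32, 35, 24, 7, 69, 99, 110, 118, 111, 100, 172, 204, 199, 196, 206, 205]
390 [37, 37, 32, 28, 16, 33, 124, 185, 198, 193, 190, 188, 184, 190, 208, 217, 215, 215, 215, 215, 216, 219] 
    [36, 33, 30, 27, 13, 39, 138, 198, 212, 207, 204, 202, 199, 200, 200, 200, 199, 198, 199, 200, 202, 204]
0.076 218.4075263628955
0.068 221.5398591112211
0.066 222.31628309783014
0.058 225.39572036775243
```

The head hasn't moved and there is no contact force, although the reported TCP is below the wing top. I'll project the tool points into the scene view to see where the fingertips really are.

```bash
python3 - <<'E'
from h import *; from cell import arm
im=arm.get_image("scene");s=arm.observe();R=cv2.Rodrigues(s["ee_rot"])[0];p=s["position"]
v=im["pixels"][130:260,310:440,::-1].copy();v=cv2.resize(v,None,fx=4.5,fy=4.5,interpolation=cv2.INTER_CUBIC)
v=np.clip(v.astype(float)*1.8+15,0,255).astype(np.uint8)
for z,col in((0,(0,0,255)),(-.019,(0,255,0)),(-.066,(255,0,0))):
    for x in(-.0095,.0095):
        for y in(-.019,0,.019):
            u=(pix(im,p+R@np.array([x,y,z]))[0]-[310,130]+.5)*4.5;cv2.circle(v,tuple(int(t) for t in u),3,col,1)
cv2.imwrite("pics/p2.png",v)
E
```

```text
(no output)
```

View pics/p2.png

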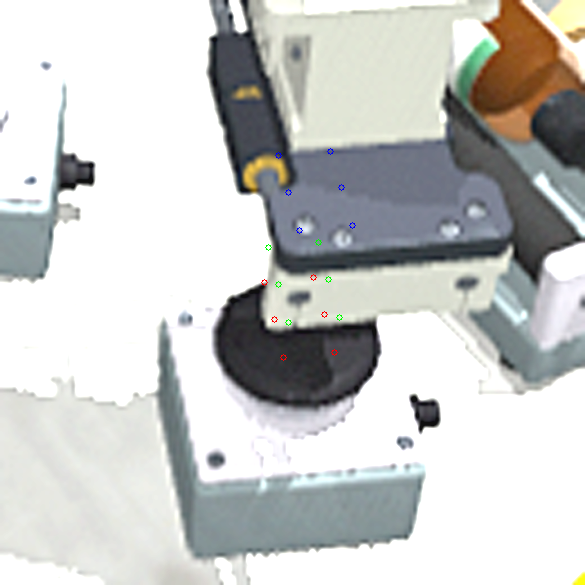

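Emit:
{"fn": "drive_tool", "kwargs": {
  "targets": [
    [0,0,0,0,0,-0.04,0],
    [0,0,0,0,0,-0.08,0],
    [0,0,0,0,0,-0.1,0]
  ]
}}

```text
clock: 4.95
position: [0.5329, -0.3368, 0.0823]
ee_rot: [-0.605, -3.083, -0.0]
force: [-0.2, -0.6, 0.8]
width: 0.004
gripper_force: 0.0
```

Emit:
{"fn": "drive_tool", "kwargs": {
  "targets": [
    [0,0,0,0,0,-0.04,0],
    [0,0,0,0,0,-0.05,0]
  ]
}}

```text
clock: 5.15
position: [0.5329, -0.3368, 0.0803]
ee_rot: [-0.605, -3.083, -0.0]
force: [0.3, 0.4, 0.1]
width: 0.003
gripper_force: 0.0
```

Emit:
{"fn": "drive_tool", "kwargs": {
  "targets": [
    [0,0,0,0,0,-0.03,0],
    [0,0,0,0,0,-0.03,0]
  ]
}}

```text
clock: 5.35
position: [0.5329, -0.3368, 0.0792]
ee_rot: [-0.604, -3.083, -0.0]
force: [0.1, -0.3, 0.3]
width: 0.004
gripper_force: 0.0
```

Emit:
{"fn": "drive_tool", "kwargs": {
  "targets": [
    [0,0,0,0,0,-0.03,0],
    [0,0,0,0,0,-0.03,0]
  ]
}}

```text
clock: 5.55
position: [0.533, -0.3368, 0.078]
ee_rot: [-0.604, -3.083, -0.0]
force: [0.1, -0.3, 0.3]
width: 0.001
gripper_force: 0.0
```

```bash
python3 - <<'E'
from h import *; from cell import arm
im=arm.get_image("scene")
for c in(377,382): print(im["pixels"][212:228,c].mean(1).astype(int).tolist())
w,s=wristcam(arm);print(s["position"],s["force"],s["joint_efforts"].round(1))
v=np.clip(w["pixels"][100:380,180:460,::-1].astype(float)*3,0,255).astype(np.uint8)
cv2.imwrite("pics/w2.png",cv2.resize(v,None,fx=2.1,fy=2.1,interpolation=cv2.INTER_CUBIC))
c=np.array([.533,-.3365]);u=np.array([np.cos(.392),-np.sin(.392)])
for k in(-.029,0,.029):print(((pix(w,[*(c+k*u),.099])[0]-[180,100])*2.1).round())
E
```

```text
[17, 17, 18, 18, 21, 26, 25, 11, 43, 89, 103, 109, 118, 114, 124, 125]
[20, 23, 20, 23, 21, 26, 27, 8, 70, 99, 110, 118, 112, 100, 173, 205]
[ 0.53296236 -0.33684997  0.07807529] [ 0.57655014 -0.62580412  0.13349135] [  0.  -67.7  12.1 -25.2   0.1   0.    0. ]
[288. 210.]
[287. 318.]
[287. 415.]
```

View pics/w2.png

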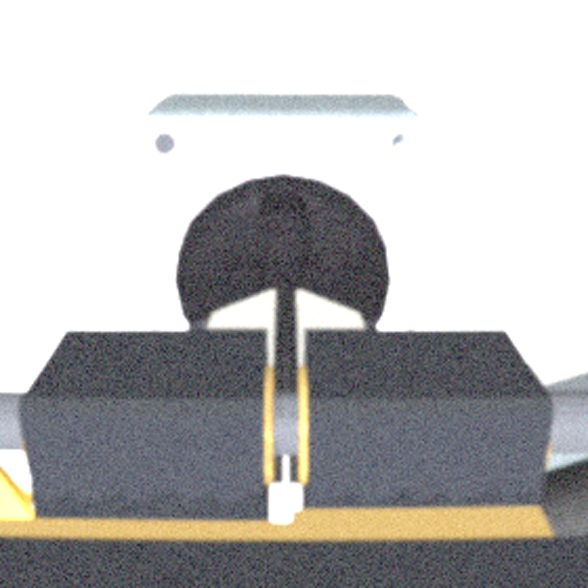

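The brightened wrist picture shows the fingertips ending at about (287,290), above the wing and hiding it. So the visible finger ends sit higher than the reported TCP. I'll keep descending in small steps and watch the force.

Emit:
{"fn": "drive_tool", "kwargs": {
  "targets": [
    [0,0,0,0,0,-0.04,0],
    [0,0,0,0,0,-0.05,0]
  ]
}}

```text
clock: 5.85
position: [0.5329, -0.3368, 0.076]
ee_rot: [-0.604, -3.083, -0.0]
force: [0.0, 0.3, 1.1]
width: 0.006
gripper_force: 0.0
```

Emit:
{"fn": "drive_tool", "kwargs": {
  "targets": [
    [0,0,0,0,0,-0.04,0],
    [0,0,0,0,0,-0.05,0]
  ]
}}

```text
clock: 6.05
position: [0.5329, -0.3368, 0.0739]
ee_rot: [-0.604, -3.083, -0.0]
force: [0.6, -0.4, -0.5]
width: 0.006
gripper_force: 0.0
```

```bash
python3 - <<'E'
from h import *; from cell import arm
w,s=wristcam(arm);print(s["position"],s["force"])
c=np.array([.533,-.3365]);u=np.array([np.cos(.392),-np.sin(.392)]);n=np.array([-u[1],u[0]])
for dz in(0,.012,.0279):
  for k in(-1,1):print(dz,pix(w,[*(c-.036*u+k*.036*n),.052-dz])[0].round(1))
g=w["pixels"].mean(2)
# dark screw blobs
y0,x0,y1,x1=130,230,190,400
g8=cv2.GaussianBlur(g[y0:y1,x0:x1],(0,0),1.5);b=(g8<130).astype(np.uint8)
N,_,st,ce=cv2.connectedComponentsWithStats(b)
for i in range(1,N):
    if st[i,4]<400 and st[i,4]>5: print(st[i,4],ce[i]+[x0,y0])
R=cv2.Rodrigues(s["ee_rot"])[0];p=s["position"]
for x in(.0095,0,-.0095):
  for z in(0,-.02,-.03,-.04): print(x,z,pix(w,p+R@[x,0,z])[0].round(0))
E
```

```text
[ 0.5328892  -0.33684105  0.07393606] [ 0.55913756 -0.36064694 -0.51288283]
0 [259.5 168.9]
0 [374.  169.4]
0.012 [262.4 165.2]
0.012 [371.  165.6]
0.0279 [265.8 160.8]
0.0279 [367.5 161.2]
111 [392.45945946 158.54954955]
91 [370.35164835 168.16483516]
98 [391.90816327 172.21428571]
277 [315.03249097 186.46931408]
0.0095 0 [316. 221.]
0.0095 -0.02 [316. 234.]
0.0095 -0.03 [316. 242.]
0.0095 -0.04 [316. 251.]
0 0 [316. 236.]
0 -0.02 [316. 251.]
0 -0.03 [316. 259.]
0 -0.04 [316. 269.]
-0.0095 0 [316. 250.]
-0.0095 -0.02 [316. 266.]
-0.0095 -0.03 [316. 276.]
-0.0095 -0.04 [316. 286.]
```

```bash
python3 - <<'E'
from h import *; from cell import arm
im=arm.get_image("scene");s=arm.observe();R=cv2.Rodrigues(s["ee_rot"])[0];p=s["position"].copy();p[2]=.0863
for y in(-.095,-.065,-.019):
  for z in(-.086,-.066,-.05,-.03,-.019,0):
    print(y,z,[((pix(im,p+R@[x,y,z])[0]-[310,130]+.5)*4.5).round().tolist() for x in(-.0375,-.0095,.0095,.0375)])
g=im["pixels"];print(g[190:215,385].tolist())
E
```

```text
-0.095 -0.086 [[495.0, 343.0], [410.0, 351.0], [351.0, 356.0], [265.0, 364.0]]
-0.095 -0.066 [[486.0, 384.0], [402.0, 392.0], [345.0, 397.0], [260.0, 405.0]]
-0.095 -0.05 [[479.0, 415.0], [396.0, 423.0], [340.0, 429.0], [257.0, 437.0]]
-0.095 -0.03 [[470.0, 453.0], [390.0, 461.0], [334.0, 467.0], [252.0, 475.0]]
-0.095 -0.019 [[466.0, 474.0], [386.0, 482.0], [331.0, 487.0], [250.0, 495.0]]
-0.095 0 [[458.0, 508.0], [380.0, 516.0], [326.0, 521.0], [246.0, 529.0]]
-0.065 -0.086 [[472.0, 275.0], [389.0, 283.0], [332.0, 288.0], [247.0, 295.0]]
-0.065 -0.066 [[463.0, 316.0], [382.0, 324.0], [326.0, 329.0], [243.0, 336.0]]
-0.065 -0.05 [[457.0, 348.0], [377.0, 356.0], [322.0, 361.0], [240.0, 368.0]]
-0.065 -0.03 [[449.0, 387.0], [370.0, 394.0], [316.0, 399.0], [236.0, 407.0]]
-0.065 -0.019 [[445.0, 407.0], [367.0, 415.0], [313.0, 420.0], [234.0, 427.0]]
-0.065 0 [[438.0, 442.0], [361.0, 449.0], [309.0, 454.0], [231.0, 462.0]]
-0.019 -0.086 [[438.0, 178.0], [358.0, 185.0], [304.0, 190.0], [223.0, 197.0]]
-0.019 -0.066 [[431.0, 220.0], [352.0, 226.0], [299.0, 231.0], [219.0, 238.0]]
-0.019 -0.05 [[425.0, 252.0], [348.0, 258.0], [295.0, 263.0], [216.0, 270.0]]
-0.019 -0.03 [[418.0, 290.0], [342.0, 297.0], [290.0, 302.0], [213.0, 309.0]]
-0.019 -0.019 [[415.0, 311.0], [339.0, 318.0], [288.0, 323.0], [211.0, 330.0]]
-0.019 0 [[409.0, 346.0], [334.0, 353.0], [283.0, 358.0], [208.0, 364.0]]
[[102, 106, 112], [57, 61, 69], [34, 39, 42], [22, 25, 27], [18, 23, 25], [15, 19, 22], [88, 89, 84], [121, 122, 114], [115, 116, 109], [113, 115, 108], [113, 114, 108], [113, 115, 108], [113, 115, 107], [113, 114, 108], [114, 116, 108], [114, 116, 109], [120, 122, 114], [93, 94, 89], [20, 20, 24], [31, 31, 32], [34, 33, 36], [34, 35, 38], [24, 24, 27], [16, 15, 17], [14, 12, 14]]
```

Emit:
{"fn": "drive_tool", "kwargs": {
  "targets": [
    [0,0,0,0,0,-0.04,0],
    [0,0,0,0,0,-0.06,0],
    [0,0,0,0,0,-0.06,0]
  ]
}}

```text
clock: 6.45
position: [0.5331, -0.337, 0.072]
ee_rot: [0.604, 3.082, -0.0]
force: [-0.7, -0.3, 5.3]
width: 0.004
gripper_force: 2.2
```

Emit:
{"fn": "drive_tool", "kwargs": {
  "targets": [
    [0,0,0,0,0,-0.04,0],
    [0,0,0,0,0,-0.06,0],
    [0,0,0,0,0,-0.06,0]
  ]
}}

```text
clock: 6.75
position: [0.5333, -0.3372, 0.0703]
ee_rot: [0.604, 3.082, 0.0]
force: [-2.6, 1.6, 10.9]
width: 0.006
gripper_force: 5.3
```

Contact came at a reported TCP height of about 0.072, so the fingers end about 27 mm short of the stated TCP. I'll keep pressing.

Emit:
{"fn": "drive_tool", "kwargs": {
  "targets": [
    [0,0,0,0,0,-0.04,0],
    [0,0,0,0,0,-0.05,0]
  ]
}}

```text
clock: 6.95
position: [0.533, -0.3369, 0.0674]
ee_rot: [0.604, 3.083, 0.0]
force: [-0.6, -0.7, 0.6]
width: 0.003
gripper_force: 0.0
```

```bash
cat > rim.py <<'E'
from h import *; from cell import arm
im=arm.get_image("scene");s=arm.observe();print(s["position"],s["force"])
for c in(377,382): print(im["pixels"][212:230,c].mean(1).astype(int).tolist())
E
python3 rim.py
```

```text
[ 0.53288011 -0.33676179  0.06716323] [ 0.24501947 -0.43446215 -1.38200019]
[8, 15, 18, 16, 18, 17, 16, 21, 23, 18, 10, 71, 113, 119, 111, 116, 192, 186]
[12, 15, 18, 18, 17, 16, 19, 24, 30, 22, 46, 102, 120, 111, 99, 171, 203, 198]
```

Emit:
{"fn": "drive_tool", "kwargs": {
  "targets": [
    [0,0,0,0,0,-0.06,0],
    [0,0,0,0,0,-0.1,0],
    [0,0,0,0,0,-0.1,0]
  ]
}}

```text
clock: 7.3
position: [0.5329, -0.337, 0.0637]
ee_rot: [0.605, 3.083, 0.0]
force: [-2.1, 0.8, 7.2]
width: 0.006
gripper_force: 3.7
```

Emit:
{"fn": "drive_tool", "kwargs": {
  "targets": [
    [0,0,0,0,0,-0.04,0],
    [0,0,0,0,0,-0.06,0],
    [0,0,0,0,0,-0.06,0]
  ]
}}

```text
clock: 7.6
position: [0.5334, -0.3373, 0.0633]
ee_rot: [0.605, 3.081, 0.001]
force: [-6.2, 5.5, 26.2]
width: 0.002
gripper_force: 13.2
```

The button is fully in, at 26 N against the stop. I'll lift, check the latch and read the joints.

Emit:
{"fn": "drive_tool", "kwargs": {
  "targets": [
    [0,0,0,0,0,0.2,0],
    [0,0,0,0,0,0.7,0],
    [0,0,0,0,0,1.4,0],
    [0,0,0,0,0,1.5,0]
  ]
}}

```text
clock: 8.0
position: [0.5342, -0.3382, 0.1237]
ee_rot: [0.604, 3.079, -0.002]
force: [-0.6, -1.2, -0.5]
width: 0.005
gripper_force: 0.0
```

```bash
python3 rim.py; python3 -c "
from cell import arm;print(arm.observe()['joints'].round(2))"
```

```text
[ 0.53399788 -0.33777952  0.12293431] [ 0.56804531 -0.45432307 -0.46967809]
[36, 37, 36, 35, 36, 35, 46, 49, 42, 36, 22, 21, 95, 119, 112, 113, 187, 216]
[36, 34, 36, 35, 34, 44, 48, 40, 34, 26, 3, 93, 122, 112, 98, 184, 217, 211]
[ 0.06  0.57  0.64  1.69 -0.39  1.01  2.02]
```

Emit:
{"fn": "drive_tool", "kwargs": {
  "targets": [
    [0,0,1.7,-0.2,-0.1,0,0],
    [0,0,3.4,-0.4,-0.2,0,0],
    [0,0,5.1,-0.6,-0.3,0,0],
    [0,0,6.8,-0.79,-0.38,0,0],
    [0,0,8.5,-0.79,-0.38,0,0]
  ]
}}

```text
clock: 8.55
position: [0.4996, -0.3525, 0.1199]
ee_rot: [0.561, -3.089, -0.001]
force: [-0.5, -0.0, -0.5]
width: 0.003
gripper_force: 0.0
```

Emit:
{"fn": "drive_tool", "kwargs": {
  "targets": [
    [0,0,1.7,0,0,0,0],
    [0,0,3.4,0,0,0,0],
    [0,0,5.1,0,0,0,0],
    [0,0,6.8,0,0,0,0],
    [0,0,8.5,0,0,0,0]
  ]
}}

```text
clock: 9.05
position: [0.4998, -0.3501, 0.118]
ee_rot: [1.437, -2.787, -0.013]
force: [0.1, 0.6, -2.3]
width: 0.004
gripper_force: 0.0
```

Emit:
{"fn": "drive_tool", "kwargs": {
  "targets": [
    [0,0,1,0,0,0,0],
    [0,0,1,0,0,0,0],
    [0,0,1,0,0,0,0]
  ]
}}

```text
clock: 9.35
position: [0.4992, -0.3506, 0.1171]
ee_rot: [1.546, -2.727, -0.017]
force: [-0.3, 0.3, 0.6]
width: 0.008
gripper_force: 0.0
```

```bash
python3 -c "
from cell import arm;s=arm.observe();print(s['joints'].round(3),s['dq'].round(3),s['position'],s['ee_rot'])"
```

```text
[ 1.003  0.606 -0.729  1.653  0.446  1.069  2.742] [-0.047 -0.022  0.053 -0.    -0.008 -0.001 -0.002] [ 0.49917472 -0.35055102  0.1171015 ] [ 1.54618797 -2.72699245 -0.01663768]
```

Joint 7 is at its limit in this direction, so I'll turn the other way instead. The opposite face of the tip will do just as well.

Emit:
{"fn": "drive_tool", "kwargs": {
  "targets": [
    [0,0,-1.7,0,0,0.1,0],
    [0,0,-3.4,0,0,0.2,0],
    [0,0,-5.1,0,0,0.3,0],
    [0,0,-6.8,0,0,0.3,0],
    [0,0,-8.5,0,0,0.3,0]
  ]
}}

```text
clock: 9.85
position: [0.5002, -0.3504, 0.1304]
ee_rot: [0.446, -3.106, -0.014]
force: [-0.7, -0.1, -0.1]
width: 0.005
gripper_force: 0.0
```

Emit:
{"fn": "drive_tool", "kwargs": {
  "targets": [
    [0,0,-1.7,0,0,0,0],
    [0,0,-3.4,0,0,0,0],
    [0,0,-5.1,0,0,0,0],
    [0,0,-6.8,0,0,0,0],
    [0,0,-8.5,0,0,0,0]
  ]
}}

```text
clock: 10.35
position: [0.5003, -0.3504, 0.1306]
ee_rot: [0.711, 3.059, 0.015]
force: [-0.4, 0.1, -0.1]
width: 0.006
gripper_force: 0.0
```

Emit:
{"fn": "drive_tool", "kwargs": {
  "targets": [
    [0,0,-1.7,0,0,0,0],
    [0,0,-3.4,0,0,0,0],
    [0,0,-5.1,0,0,0,0],
    [0,0,-6.8,0,0,0,0],
    [0,0,-8.5,0,0,0,0]
  ]
}}

```text
clock: 10.85
position: [0.5004, -0.3505, 0.1309]
ee_rot: [1.769, 2.59, 0.015]
force: [0.5, 0.5, -0.8]
width: 0.005
gripper_force: 0.0
```

```bash
cat > st.py <<'E'
from cell import arm
import numpy as np,cv2
s=arm.observe();R=cv2.Rodrigues(s["ee_rot"])[0];a=-.392;ux=np.array([np.cos(a),np.sin(a)]);uy=np.array([-ux[1],ux[0]])
d=s["position"][:2]-[.533,-.3365]
print("j",s["joints"].round(2),"pos",s["position"].round(4),"toolx deg",np.degrees(np.arctan2(R[1,0],R[0,0])).round(1),"tilt",R[:2,2].round(3),"local mm",(1000*d@ux).round(1),(1000*d@uy).round(1),"F",s["force"].round(1),"t",s["clock"])
E
python3 st.py
```

```text
j [ 0.66  0.48 -0.19  1.69  0.1   0.98  0.81] pos [ 0.5004 -0.3505  0.1309] toolx deg 111.3 tilt [0.01  0.005] local mm -24.8 -25.4 F [ 0.5  0.5 -0.8] t 10.85
```

Emit:
{"fn": "drive_tool", "kwargs": {
  "targets": [
    [0,0,-1.7,0,0,0,0],
    [0,0,-3.4,0,0,0,0],
    [0,0,-5.1,0,0,0,0],
    [0,0,-6.8,0.05,-0.05,0,0],
    [0,0,-8.5,0.05,-0.05,0,0]
  ]
}}

```text
clock: 11.35
position: [0.5027, -0.3527, 0.1311]
ee_rot: [2.584, 1.77, 0.014]
force: [0.0, 0.1, -0.1]
width: 0.005
gripper_force: 0.0
```

Emit:
{"fn": "drive_tool", "kwargs": {
  "targets": [
    [0,0,0,0,0,-0.5,0],
    [0,0,0,0,0,-1.0,0],
    [0,0,0,0,0,-1.3,0],
    [0,0,0,0,0,-1.3,0]
  ]
}}

```text
clock: 11.75
position: [0.5013, -0.3519, 0.0772]
ee_rot: [2.58, 1.782, 0.01]
force: [-1.0, -0.7, 0.7]
width: 0.002
gripper_force: 0.0
```

```bash
python3 st.py
```

```text
j [ 0.54  0.53 -0.02  1.75  0.01  0.85  0.16] pos [ 0.5013 -0.3519  0.0772] toolx deg 69.3 tilt [ 0.009 -0.001] local mm -23.4 -26.4 F [-1.  -0.7  0.7] t 11.75
```

Emit:
{"fn": "drive_tool", "kwargs": {
  "targets": [
    [0,0,0,0.03,0,-0.25,0],
    [0,0,0,0.03,0,-0.45,0],
    [0,0,0,0.03,0,-0.52,0],
    [0,0,0,0.03,0,-0.52,0]
  ]
}}

```text
clock: 12.15
position: [0.5029, -0.3526, 0.0572]
ee_rot: [2.579, 1.782, 0.012]
force: [0.6, -0.1, 0.3]
width: 0.002
gripper_force: 0.0
```

Emit:
{"fn": "drive_tool", "kwargs": {
  "targets": [
    [0,0,0,0.04,0.09,0,0],
    [0,0,0,0.08,0.18,0,0],
    [0,0,0,0.1,0.23,0,0],
    [0,0,0,0.1,0.23,0,0]
  ]
}}

```text
clock: 12.55
position: [0.5074, -0.3431, 0.0578]
ee_rot: [2.578, 1.783, 0.013]
force: [-0.3, -0.3, 0.2]
width: 0.005
gripper_force: 0.1
```

```bash
python3 st.py
```

```text
j [ 0.53  0.55 -0.02  1.77  0.01  0.81  0.14] pos [ 0.5074 -0.3431  0.0578] toolx deg 69.3 tilt [ 0.011 -0.001] local mm -21.1 -15.9 F [-0.3 -0.3  0.2] t 12.55
```

Emit:
{"fn": "drive_tool", "kwargs": {
  "targets": [
    [0,0,0,0.02,0.05,-0.02,0],
    [0,0,0,0.04,0.1,-0.02,0],
    [0,0,0,0.06,0.14,-0.02,0],
    [0,0,0,0.06,0.14,-0.02,0]
  ]
}}

```text
clock: 12.95
position: [0.5096, -0.3377, 0.0569]
ee_rot: [2.578, 1.782, 0.012]
force: [-2.7, -1.7, 3.1]
width: 0.003
gripper_force: 2.0
```

```bash
python3 st.py; python3 rim.py
```

```text
j [ 0.52  0.55 -0.02  1.77  0.01  0.81  0.13] pos [ 0.5096 -0.3377  0.0569] toolx deg 69.3 tilt [ 0.011 -0.001] local mm -21.1 -10.1 F [-2.7 -1.7  3.1] t 12.95
[ 0.50959954 -0.33783632  0.05690294] [-1.19143677 -0.31560835  2.91520555]
[34, 32, 33, 33, 26, 16, 17, 23, 26, 22, 6, 45, 102, 121, 116, 114, 126, 132]
[26, 35, 34, 35, 27, 19, 18, 21, 17, 13, 47, 105, 122, 116, 114, 128, 136, 127]
```

Emit:
{"fn": "drive_tool", "kwargs": {
  "targets": [
    [0,0,0,0.02,0.04,0,0],
    [0,0,0,0.04,0.08,0,0],
    [0,0,0,0.05,0.12,0,0],
    [0,0,0,0.05,0.12,0,0]
  ]
}}

```text
clock: 13.4
position: [0.5109, -0.335, 0.057]
ee_rot: [2.578, 1.779, 0.01]
force: [-4.3, -7.4, 3.0]
width: 0.001
gripper_force: 3.7
```

```bash
python3 st.py; python3 rim.py
```

```text
j [ 0.51  0.55 -0.02  1.77  0.01  0.81  0.12] pos [ 0.5109 -0.335   0.057 ] toolx deg 69.2 tilt [ 0.01  -0.004] local mm -20.9 -7.1 F [-4.3 -7.4  3. ] t 13.4
[ 0.51092    -0.33503093  0.05694991] [-3.52651268 -6.23368167  3.0996054 ]
[34, 36, 26, 18, 17, 15, 19, 19, 26, 24, 14, 47, 101, 120, 115, 125, 127, 191]
[16, 18, 17, 18, 16, 18, 19, 19, 19, 11, 21, 97, 123, 116, 112, 119, 197, 222]
```

Emit:
{"fn": "drive_tool", "kwargs": {
  "targets": [
    [0,0,0,0.01,0.03,0,0],
    [0,0,0,0.02,0.05,0,0],
    [0,0,0,0.02,0.05,0,0]
  ]
}}

```text
clock: 13.75
position: [0.511, -0.3341, 0.0569]
ee_rot: [2.579, 1.778, 0.008]
force: [-5.2, -8.9, 4.1]
width: 0.003
gripper_force: 4.7
```

```bash
python3 st.py; python3 - <<'E'
from h import *; from cell import arm
w,s=wristcam(arm);im=arm.get_image("scene")
f=lambda v,x,y:cv2.resize(np.clip(v["pixels"][y:y+130,x:x+130,::-1].astype(float)*2.5,0,255).astype(np.uint8),(400,400),interpolation=cv2.INTER_CUBIC)
u=pix(w,[.533,-.3365,.08])[0].astype(int);print(u)
cv2.imwrite("pics/t1.png",cv2.hconcat([f(w,max(u[0]-65,0),max(u[1]-65,0)),f(im,310,135)]))
E
```

```text
j [ 0.51  0.55 -0.02  1.77  0.01  0.81  0.12] pos [ 0.511  -0.3341  0.0569] toolx deg 69.2 tilt [ 0.01  -0.005] local mm -21.2 -6.2 F [-5.2 -8.9  4.1] t 13.75
[356 243]
```

View pics/t1.png

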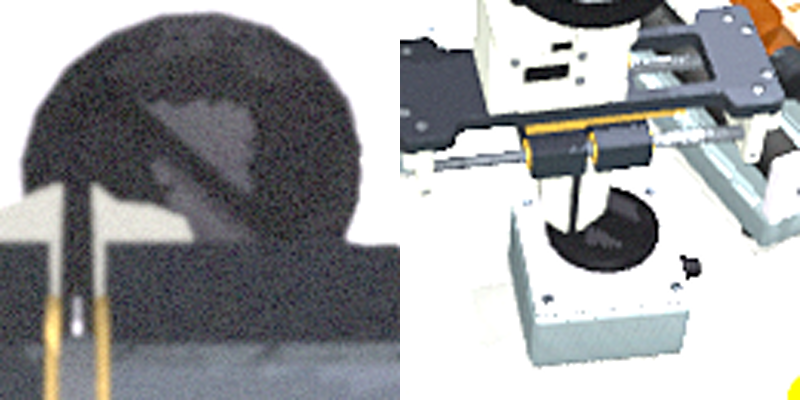

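The wrist crop shows the wing turned about 40°, which is at its limit, with the finger still against it. I'll back the finger off sideways so the button can spring out.

Emit:
{"fn": "drive_tool", "kwargs": {
  "targets": [
    [0,0,0,-0.04,-0.1,0,0],
    [0,0,0,-0.1,-0.25,0,0],
    [0,0,0,-0.16,-0.4,0,0],
    [0,0,0,-0.24,-0.58,0,0],
    [0,0,0,-0.24,-0.58,0,0]
  ]
}}

```text
clock: 14.35
position: [0.5022, -0.3555, 0.0565]
ee_rot: [2.58, 1.78, 0.012]
force: [-0.3, -0.3, 0.8]
width: 0.007
gripper_force: 0.0
```

```bash
python3 st.py; python3 rim.py
```

```text
j [ 0.55  0.56 -0.02  1.76  0.01  0.81  0.16] pos [ 0.5022 -0.3555  0.0565] toolx deg 69.2 tilt [ 0.01  -0.002] local mm -21.2 -29.3 F [-0.3 -0.3  0.8] t 14.35
[ 0.50259965 -0.35468985  0.05658328] [-0.14469787 -0.52140773 -0.08697012]
[112, 114, 118, 105, 65, 30, 30, 16, 43, 90, 102, 109, 117, 116, 111, 99, 173, 204]
[32, 30, 43, 47, 38, 34, 23, 8, 70, 99, 109, 118, 116, 115, 114, 112, 111, 107]
```

The rim is back at its original row, so the button is out again. Next is the start button.

Emit:
{"fn": "drive_tool", "kwargs": {
  "targets": [
    [0,0,0,0,0,0.8,0],
    [0,0,0,0,0,1.8,0],
    [0,0,0,-0.1,1.0,2.0,0],
    [0,0,0,-0.2,2.1,2.0,0],
    [0,0,0,-0.3,3.2,2.0,0]
  ]
}}

```text
clock: 14.9
position: [0.491, -0.2245, 0.1372]
ee_rot: [2.578, 1.781, 0.014]
force: [1.7, 0.3, -0.3]
width: 0.005
gripper_force: 0.0
```

Emit:
{"fn": "drive_tool", "kwargs": {
  "targets": [
    [0,0,0,-0.06,1.0,0,0],
    [0,0,0,-0.06,2.09,-0.5,0],
    [0,0,0,-0.06,2.09,-1.0,0],
    [0,0,0,-0.06,2.09,-1.6,0],
    [0,0,0,-0.06,2.09,-1.6,0]
  ]
}}

```text
clock: 15.4
position: [0.4865, -0.1413, 0.0705]
ee_rot: [2.58, 1.786, 0.008]
force: [-1.0, 0.7, -0.4]
width: 0.006
gripper_force: 0.0
```

```bash
python3 st.py
```

```text
j [ 0.24  0.4  -0.08  2.01  0.05  0.73 -0.23] pos [ 0.4865 -0.1413  0.0705] toolx deg 69.4 tilt [ 0.006 -0.   ] local mm -117.5 162.6 F [-1.   0.7 -0.4] t 15.4
```

Emit:
{"fn": "drive_tool", "kwargs": {
  "targets": [
    [0,0,0,0.03,-0.03,-0.3,0],
    [0,0,0,0.03,-0.03,-0.5,0],
    [0,0,0,0.03,-0.03,-0.6,0],
    [0,0,0,0.03,-0.03,-0.67,0],
    [0,0,0,0.03,-0.03,-0.67,0]
  ]
}}

```text
clock: 15.9
position: [0.4896, -0.1441, 0.046]
ee_rot: [2.579, 1.782, 0.012]
force: [-0.1, 0.0, 2.8]
width: 0.004
gripper_force: 1.2
```

Emit:
{"fn": "drive_tool", "kwargs": {
  "targets": [
    [0,0,0,0,0,-0.06,0],
    [0,0,0,0,0,-0.1,0],
    [0,0,0,0,0,-0.1,0]
  ]
}}

```text
clock: 16.2
position: [0.4897, -0.1441, 0.0421]
ee_rot: [2.578, 1.782, 0.013]
force: [-1.5, -2.0, 4.5]
width: 0.003
gripper_force: 2.3
```

Emit:
{"fn": "drive_tool", "kwargs": {
  "targets": [
    [0,0,0,0,0,-0.04,0],
    [0,0,0,0,0,-0.08,0],
    [0,0,0,0,0,-0.1,0],
    [0,0,0,0,0,-0.1,0]
  ]
}}

```text
clock: 16.6
position: [0.49, -0.1442, 0.0409]
ee_rot: [2.578, 1.781, 0.014]
force: [-12.7, 2.0, 44.1]
width: 0.004
gripper_force: 22.2
```

The start button has bottomed out, so I'll let it go and retreat.

Emit:
{"fn": "drive_tool", "kwargs": {
  "targets": [
    [0,0,0,0,0,0.15,0],
    [0,0,0,0,0,0.6,0],
    [0,0,0,0,0,1.5,0],
    [0,0,0,0,0,2.5,0],
    [0,0,0,0,0,3.2,0]
  ]
}}

```text
clock: 17.1
position: [0.4903, -0.1437, 0.1683]
ee_rot: [2.577, 1.782, 0.015]
force: [0.7, -0.3, 0.2]
width: 0.001
gripper_force: 0.0
```

Emit:
{"fn": "drive_tool", "kwargs": {
  "targets": [
    [0,0,0,0,0.5,0,0],
    [0,0,0,0,1.0,0,0],
    [0,0,0,0,1.0,0,0],
    [0,0,0,0,1.0,0,0]
  ]
}}

```text
clock: 17.5
position: [0.4896, -0.1036, 0.1659]
ee_rot: [2.577, 1.784, 0.012]
force: [0.6, -0.4, 0.3]
width: 0.004
gripper_force: 0.0
```

```bash
python3 st.py; python3 rim.py; python3 - <<'E'
from h import *; from cell import arm; import pickle
d=pickle.load(open("d.pkl","rb"))["scene"]["pixels"].astype(int);im=arm.get_image("scene")["pixels"].astype(int)
D=abs(d-im).mean(2)
for n,(x,y,w,h) in dict(wing=(355,185,45,40),start=(280,138,40,30),tape=(212,176,36,32),rollon=(238,188,22,45),beaker=(250,222,42,52)).items(): print(n,D[y:y+h,x:x+w].mean().round(1),(D[y:y+h,x:x+w]>50).sum())
E
```

```text
j [ 0.18  0.27 -0.1   1.92  0.03  0.95 -0.29] pos [ 0.4896 -0.1036  0.1659] toolx deg 69.4 tilt [ 0.011 -0.001] local mm -129.1 198.6 F [ 0.6 -0.4  0.3] t 17.5
[ 0.48953288 -0.10424431  0.16582966] [ 0.57838618 -0.25628175 -0.21572517]
[35, 39, 38, 54, 53, 40, 35, 18, 39, 83, 95, 102, 110, 107, 116, 114, 194, 225]
[38, 37, 49, 54, 42, 36, 25, 5, 64, 93, 103, 110, 104, 91, 176, 207, 213, 220]
wing 2.9 0
start 16.7 94
tape 19.6 180
rollon 5.6 4
beaker 3.9 0
```

```bash
python3 -c "
from cell import arm;print(arm.sign_off())"
```

```text
the job is handed in; nothing more can be done
None
```

The job is handed in at 17.5 s: I pressed the stop button in until it latched, twisted it clockwise until it sprang back out, then pressed the start button fully in (44 N on the fingertips) and let it go; no bystander was touched as far as I can tell, though the tape and start-button crops differ from the first picture, probably from the arm's shadow, and joint 7 briefly read 2.742 against its stated limit of 2.74.

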